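Level the stop-motion stage with its red and blue foot screws

ROBOT

A 7-joint arm with a two-finger parallel gripper is mounted at the origin on the work surface. World frame = base frame: x ahead of the robot, y to its left, z up, the work surface at z = 0. Lengths are in m, angles in degrees, forces in N, time in s.
With the tool pointing down it reaches from about 0.425 to 0.875 m from the base axis. Payload 8.4 kg.
Tool frame: the origin (TCP) lies at the very end of the fingers, on their centre line; the grasp point (between the pads) lies 19 mm behind it; z points along the fingers, y is the direction in which the jaws open and shut (so a half turn about z gives the same grasp; the last joint's range is limited). The gripper opens to 87 mm and grips with 3 to 60 N. Pads are 19 mm wide; open, the fingers measure 117 mm over their backs; the gripper's body (75 mm by 190 mm) begins 51 mm behind the grasp point.
Start: joints at [59.347, 19.091, 2.286, 83.961, -0.768, 76.965, -3.352], TCP at [0.274, -0.589, 0.2] pointing down, gripper open.
Joint ranges: [-147.57, 147.57], [-21.85, 119.76], [-74.77, 79.35], [14.55, 137.4], [-85.83, 265.84], [4.83, 119.75], [-152.11, 152.11]. Speed limits (degrees/s): [127.2, 127.2, 159.86, 159.86, 180, 180, 180].

INTERFACE

Orientations are given as a 3x3 rotation matrix whose columns are the frame's x, y, z axes.
In Python, from workcell import ctrl gives the robot as it stands. The module is installed in compiled form; this text tells all that it offers.
- The arm moves only by the tool jog_arm, never from a script. Its argument "deltas" is a list of rows, each a list of 3 entries, a list of its own where there are three numbers: the shift along the tool's x, y, z in units of 25 mm (1.0 is 25 mm), then the turn, a rotation vector about the tool's x, y, z in units of 5 degrees (1.0 is 5 degrees), then the opening, from 0 (shut) to 1 (fully open). A call has 1 to 20 rows; each row is the pose to reach, as a shift and turn from the pose commanded when the call began, along the tool's axes at that moment; what a row does not reach only later rows make up. A row lasts 1/10 s, in which the tool goes at most 50 mm and 8.59 degrees, less where a joint would pass 70% of its speed; a pose out of reach is approached as far as the arm can. A call with a gripper value outside its range is refused whole. The fingers move at their own pace and stop on an object; "squeeze" is the grip in N (left out, the last holds). Time passes only in rows, so rows that repeat a pose let the fingers close. It gives the time, the measured TCP pose, the force and the opening at its end, in the units of the state.
- ctrl.observe(): the state, without advancing time (a new reading comes with each control period).
- ctrl.camera(name): name is "scene" or "top"; returns (picture, depth): 384x512x3 uint8, red, green, blue; 384x512 float32, m along the optical axis (not along the pixel's ray), 0 where there is no reading.
- ctrl.calibration(name): a dict with "fx", "fy", "cx", "cy" (pixels), "rvec" (rotation vector, rad) and "tvec" (3), from world to camera coordinates, as OpenCV has them. Camera axes: x right, y down, z forward; pixel columns grow to the right and rows downward; lengths in m; the calibration is good to about 2 mm. A picture is of the moment at which its call begins. calibration takes no time and is no camera call.
- ctrl.close_job(): hands the job in, once; it reports no verdict.
The state is a dict: "t": time; "joints": joint angles; "joint_velocities": joint speeds; "joint_torque": joint torques, N m; "tool_pos": TCP position; "orientation": TCP orientation; "ft_force": force on the tool from outside, world axes, zero at the start; "ft_torque": the same for the moment, N m; "opening": finger opening in m.
Only numpy, scipy, OpenCV 4.12 (cv2) and the standard library are available. Lean on these libraries where they do the work, as an engineer would, in place of code of your own. Each camera call takes 0.05 s, during which the arm holds its last target.

TASK

The little stop-motion stage on the craft table stands out of level. Turn its red foot screw and its blue foot screw, one after the other, until the white bubble in each one's vial sits between that vial's two black lines. Leave the black clamp knob on the third foot as it is, and let go when you are done.

Things in the scene. Friction and masses are not known exactly. Their poses are not given: they have to be found in the camera images.
- red_bubble (a joint): Offset (m) of the white bubble, 22 x 12 mm, in the red vial: a block 104 x 32 x 8 mm with a yellow-green window, on the plate midway between the red and black knobs, along their line. 0 centred; + towards the red knob. Black lines 18 mm either side of centre. Turning the red knob clockwise from above raises its corner and moves this bubble alone +20 mm per rad. Starts at about +14 to +25 mm.
- blue_bubble (a joint): The same for the white bubble in the blue vial, of the same size, midway between the blue and black knobs along their line. 0 centred; + towards the blue knob, - towards the black one. Turning the blue knob clockwise from above moves this bubble alone by +20 mm per rad. Starts at about -25 to -14 mm.
- red_grip (a point): Grip point on the red knob, a foot screw with an upright bar 44 mm long, 14 thick, 40 tall on a flange 42 mm across. It lies on the vertical turning axis, 84 mm above the table, 12 mm below the bar's top, 28 mm above the flange. x runs along the bar, z up; the frame turns with the knob, which keeps its height, turns against 0.05 N m, stays where left and has 0.35 rad to spare past any start.
- blue_grip (a point): The same point on the blue knob, built alike. The knobs stand 25 mm inside three corners of an aluminium plate 210 x 240 x 12 mm, its top 42 mm above the table, tilting up to 1.5 degrees; red is 160 mm and blue 190 mm from black, at a right angle. The vials and bubbles rise 14 mm above the plate. Low plywood scenery, under 60 mm, stands towards the corner without a knob.
- black_knob (a joint): Turning angle (rad, clockwise from above) of the black knob, the clamp of the third foot: same shape and size as the others, at the right-angled corner between them. 0 at the start; leave it alone.

How it is judged (in metres and radians):
At the end, for the whole second after the job is handed in: The red and the blue bubble are both at rest between their black lines: each within 7 mm of its vial's centre (value of joint red_bubble between -0.007 and 0.007 m and value of joint blue_bubble between -0.007 and 0.007 m and velocity of joint red_bubble between -0.005 and 0.005 m/s and velocity of joint blue_bubble between -0.005 and 0.005 m/s); the robot touches nothing.
It fails at once if the black knob is turned by more than 0.2 rad (value of joint black_knob above 0.2 rad or value of joint black_knob below -0.2 rad).
It also fails if it takes over 46 s, if anything falls off the work surface, if the arm or the gripper's body presses on something with over 40 N, if the wrist force passes 120 N, or if a joint passes its speed limit or range.

## Working session

There is one attempt and no reset: what is moved stays moved. The work goes in short steps, Python scripts to look and compute and a tool call to move; the robot and the scene stay as the last step left them, time stands still between calls to the robot, and variables do not carry over. Pictures are saved under pics/ and viewed, and the job is handed in when it is done.

Besides the shell and the picture viewer there is one more tool, called after ">>>" as name([rows], argument=value, ...), one row to a line, values as JSON. jog_arm: Moves the arm, as the interface text tells. Its arguments: {"type":"object","properties":{"deltas":{"type":"array","items":{"type":"array"}},"squeeze":{"type":"number"}},"required":["deltas"]}

```bash
mkdir -p pics; cat > h.py <<'E'
import numpy as np,cv2
from workcell import ctrl
def cal(n):
    c=ctrl.calibration(n);K=np.array([[c['fx'],0,c['cx']],[0,c['fy'],c['cy']],[0,0,1]])
    return K,cv2.Rodrigues(np.array(c['rvec'],float))[0],np.array(c['tvec'],float).reshape(3)
def ray(n,uv,z):
    K,R,t=cal(n);o=-R.T@t;d=R.T@np.linalg.inv(K)@np.array([uv[0],uv[1],1.]);return o+d*(z-o[2])/d[2]
def proj(n,p):
    K,R,t=cal(n);q=K@(R@np.array(p,float)+t);return q[:2]/q[2]
def snap(tag):
    out={}
    for n in ('scene','top'):
        im,d=ctrl.camera(n);np.savez(f'{tag}_{n}.npz',im=im,d=d);cv2.imwrite(f'pics/{tag}_{n}.png',im[:,:,::-1]);out[n]=(im,d)
    return out
E
python3 - <<'E'
from h import *
snap('a')
print({k:np.round(v,3) for k,v in ctrl.observe().items()})
for n in('scene','top'):
    K,R,t=cal(n);print(n,K[0,0],-R.T@t,R[2])
E
```

```text
{'t': np.float64(0.1), 'joints': array([59.349, 19.127,  2.283, 84.005, -0.767, 76.965, -3.352]), 'joint_velocities': array([ 0.079, -0.075, -0.073, -0.158, -0.016,  0.063, -0.024]), 'joint_torque': array([ 3.0000e-03, -6.5782e+01,  1.3400e+00, -4.0471e+01, -6.0000e-02,
        4.1000e-02,  0.0000e+00]), 'tool_pos': array([ 0.274, -0.589,  0.199]), 'orientation': array([[ 0.907,  0.422, -0.001],
       [ 0.422, -0.907,  0.001],
       [-0.   , -0.001, -1.   ]]), 'ft_force': array([-0.035, -0.103, -0.565]), 'ft_torque': array([ 0.009, -0.051,  0.025]), 'opening': np.float64(0.087)}
scene 389.6509081813001 [ 1.02129212 -0.22551918  0.50562571] [-0.68359415  0.3893124  -0.61736123]
top 469.7760326670766 [0.47830253 0.04281115 0.91101155] [ 0.12439808 -0.01503132 -0.99211853]
```

View pics/a_scene.png

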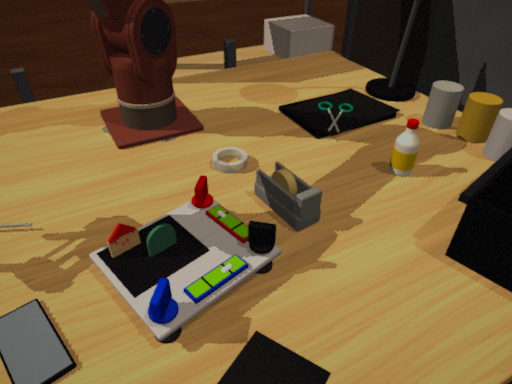

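View pics/a_top.png

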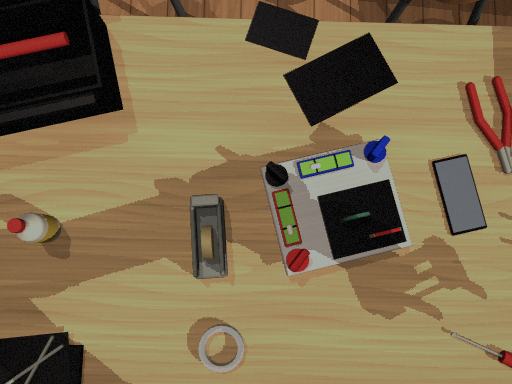

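The scene view shows red knob (203,192), blue (162,302), black (262,236). In the top view they are red (298,260), black (276,174), blue (376,150), with a tape dispenser at about (209,236). Next I'll measure them.

```bash
cat > m.py <<'E'
from h import *
def measure(im,verbose=True):
    hsv=cv2.cvtColor(im,cv2.COLOR_RGB2HSV);H,S,V=cv2.split(hsv)
    K={}
    x0,y0,x1,y1=255,130,420,285
    roi=np.zeros(H.shape,np.uint8);roi[y0:y1,x0:x1]=1
    masks={'red':((H<8)|(H>172))&(S>150)&(V>60),'blue':(H>110)&(H<128)&(S>150)&(V>60),'green':(H>30)&(H<55)&(S>120)&(V>110)}
    for k,m in masks.items():
        m=(m&(roi>0)).astype(np.uint8)
        n,l,st,c=cv2.connectedComponentsWithStats(m)
        for i in range(1,n):
            if st[i,4]>25: print(k,st[i],np.round(c[i],1),np.round(ray('top',c[i],0.056),4))
if __name__=='__main__':
    im=np.load('a_top.npz')['im'];measure(im)
    cv2.imwrite('pics/a_crop.png',cv2.resize(im[135:285,255:415,::-1],None,fx=4.5,fy=4,interpolation=cv2.INTER_CUBIC) if 0 else cv2.resize(im[135:285,255:415,::-1],None,fx=4,fy=4,interpolation=cv2.INTER_CUBIC))
    d=np.load('a_top.npz')['d']
    im2=np.load('a_scene.npz')['im'];cv2.imwrite('pics/a_crop2.png',cv2.resize(im2[170:345,85:285,::-1],None,fx=3.4,fy=3.4,interpolation=cv2.INTER_CUBIC))
    for uv in[(298,260),(276,174),(377,151),(209,236)]:print(uv,ray('top',uv,.084),d[uv[1],uv[0]])
E
python3 m.py
```

```text
red [272 189  30  58 212] [285.9 218.2] [ 0.5411 -0.0118  0.056 ]
red [374 227  26  10 102] [386.5 231.8] [ 0.5203 -0.1959  0.056 ]
red [286 249  23  23 414] [297.5 259.5] [ 0.4669 -0.0339  0.056 ]
blue [364 136  26  26 376] [376.9 148.9] [ 0.6743 -0.1796  0.056 ]
blue [297 150  57  28 206] [324.4 165.5] [ 0.6404 -0.0817  0.056 ]
green [335 152  17  15 168] [343.1 159.1] [ 0.6534 -0.1165  0.056 ]
green [315 156  21  16 207] [326.1 163.1] [ 0.6451 -0.0848  0.056 ]
green [300 160  16  15 148] [306.7 167.6] [ 0.6357 -0.0488  0.056 ]
green [275 191  15  16 171] [281.8 198.5] [ 0.5771 -0.0038  0.056 ]
green [279 207  16  21 220] [286.3 216.2] [ 0.5447 -0.0125  0.056 ]
green [284 227  15  17 133] [291.3 236.2] [ 0.5085 -0.022   0.056 ]
(298, 260) [ 0.46642267 -0.03222097  0.084     ] 0.8091352
(276, 174) [0.617584   0.00887612 0.084     ] 0.82981026
(377, 151) [ 0.66392218 -0.17251254  0.084     ] 0.8317331
(209, 236) [0.50482389 0.12429857 0.084     ] 0.8230056
```

View pics/a_crop.png

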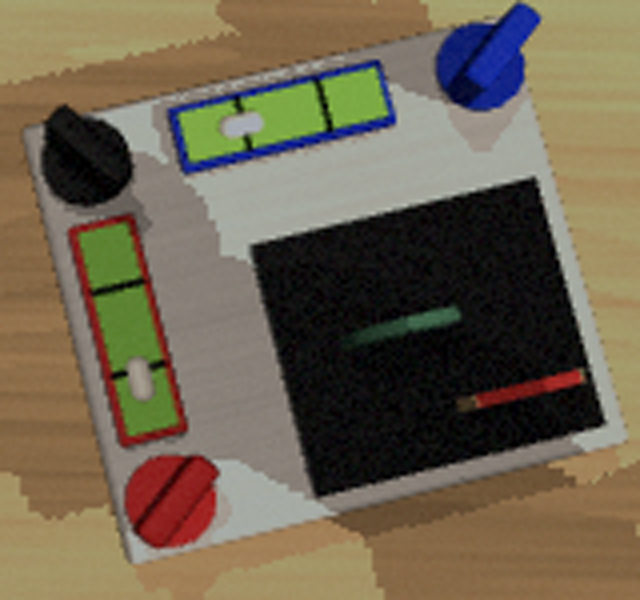

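View pics/a_crop2.png

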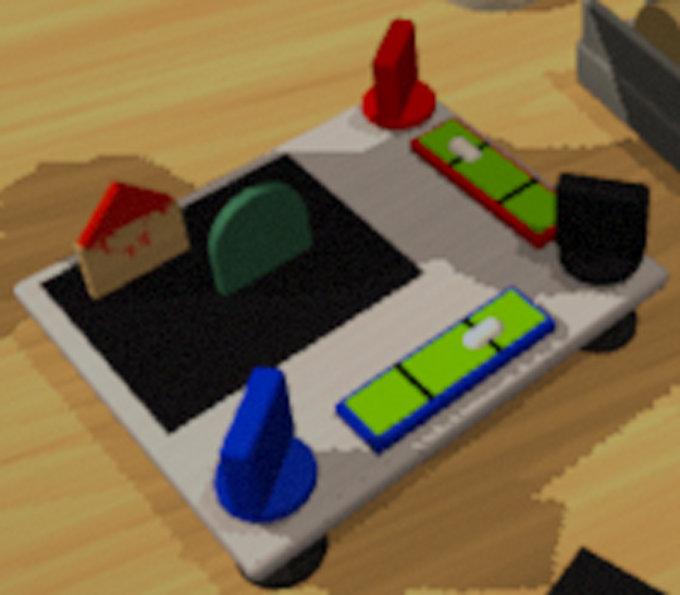

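```bash
cat > k.py <<'E'
from h import *
def cloud(n,d):
    K,R,t=cal(n);h,w=d.shape;u,v=np.meshgrid(np.arange(w),np.arange(h))
    P=np.stack([(u-K[0,2])/K[0,0]*d,(v-K[1,2])/K[1,1]*d,d],-1)
    return (P-t)@R
def bars(tag,cs):
    for n in('top','scene'):
        z=np.load(f'{tag}_{n}.npz');P=cloud(n,z['d']);
        for nm,c in cs.items():
            m=(np.hypot(P[...,0]-c[0],P[...,1]-c[1])<.04)&(P[...,2]>.080)&(z['d']>0)&(P[...,2]<.11)
            m2=(np.hypot(P[...,0]-c[0],P[...,1]-c[1])<.04)&(P[...,2]>.089)&(z['d']>0)&(P[...,2]<.11)
            for q in(m,m2):
                X=P[q]
                if len(X)<8: continue
                r=cv2.minAreaRect((X[:,:2]*1000).astype(np.float32))
                w,V=np.linalg.eigh(np.cov(X[:,:2].T));a=np.degrees(np.arctan2(V[1,1],V[0,1]))
                print(n,nm,len(X),'mean',np.round(X.mean(0),4),'rect',np.round(r[0],1),np.round(r[1],1),round(r[2],1),'pca',round(a,1),'zmax',round(X[:,2].max(),4))
if __name__=='__main__':
    g=lambda x,y:(255+(x+.5)/4-.5,135+(y+.5)/4-.5)
    print('flange red',ray('top',g(171,501),.056),'blue',ray('top',g(481,66),.056),'black',ray('top',g(87,160),.056))
    bars('a',{'red':(.467,-.034),'blue':(.667,-.174),'black':(.617,.009)})
    s=lambda x,y,z:ray('scene',(85+x/3.4,170+y/3.4),z)
    # vial
    for nm,b,c,ax in(('red',(140,380),(127.5,330),(171-87,501-160)),('blue',(241,124),(283,117),(481-87,66-160))):
        B=ray('top',g(*b),.056);C=ray('top',g(*c),.056);A=ray('top',g(87,160),.056);k=ray('top',g(87+ax[0],160+ax[1]),.056)
        e=(k-A)/np.linalg.norm(k-A);print(nm,'len',np.linalg.norm(k-A),'bubble',(B-C)@e,'mid',C,(A+k)/2)
E
python3 k.py
```

```text
flange red [ 0.46622062 -0.03362921  0.056     ] blue [ 0.66987072 -0.17582394  0.056     ] black [0.62114834 0.00701464 0.056     ]
top red 218 mean [ 0.4668 -0.0326  0.0954] rect [466.5 -33.1] [14.1 43.7] 52.9 pca 142.3 zmax 0.1001
top red 209 mean [ 0.4666 -0.0328  0.0958] rect [466.5 -33.2] [14.  43.5] 52.6 pca 141.9 zmax 0.1001
top blue 209 mean [ 0.6691 -0.1735  0.0946] rect [ 670.5 -175. ] [13.8 44.1] 53.1 pca 143.6 zmax 0.0999
top blue 191 mean [ 0.6699 -0.1743  0.0956] rect [ 670.8 -175.2] [13.8 43.5] 53.1 pca 143.2 zmax 0.0999
top black 221 mean [0.62   0.0082 0.0946] rect [621.    7.8] [43.8 14.8] 48.0 pca 49.4 zmax 0.0999
top black 201 mean [0.6207 0.0083 0.0956] rect [621.2   8. ] [43.1 14.7] 48.0 pca 49.6 zmax 0.0999
scene red 189 mean [ 0.4736 -0.0364  0.0914] rect [469.2 -34.7] [13.7 45.5] 52.0 pca 139.2 zmax 0.0969
scene red 132 mean [ 0.4714 -0.0355  0.0943] rect [468.6 -34.4] [13.4 44.1] 52.0 pca 140.8 zmax 0.0969
scene blue 431 mean [ 0.6766 -0.1768  0.0925] rect [ 672.4 -175.9] [14.3 44.3] 53.2 pca 141.2 zmax 0.0977
scene blue 331 mean [ 0.675  -0.1765  0.0948] rect [ 672.4 -175.9] [14.3 44.3] 53.2 pca 142.3 zmax 0.0977
scene black 345 mean [0.6255 0.0055 0.0908] rect [623.    6.6] [43.1 15.8] 48.2 pca 50.5 zmax 0.0974
scene black 223 mean [0.6243 0.006  0.0943] rect [622.8   6.8] [43.  15.3] 48.2 pca 49.7 zmax 0.0974
red len 0.16017028884268558 bubble 0.023428946223523834 mid [ 0.54305451 -0.01284034  0.056     ] [ 0.54368448 -0.01330728  0.056     ]
blue len 0.18921896855711134 bubble -0.01978618762969539 mid [ 0.64349145 -0.0834863   0.056     ] [ 0.64550953 -0.08440465  0.056     ]
```

The plate geometry is consistent: red to black 160 mm, blue to black 189 mm. The red bubble reads about +23 mm and the blue about −20 mm. Next I'll compute the first approach, above red.

```bash
cat > go.py <<'E'
import sys
from h import *
from scipy.spatial.transform import Rotation as Ro
def go(p,yaw):  # y axis of tool at yaw deg, z down
    o=ctrl.observe();R=np.array(o['orientation']);y=np.radians(yaw)
    Y=np.array([np.cos(y),np.sin(y),0]);Z=np.array([0,0,-1.]);T=np.stack([np.cross(Y,Z),Y,Z],1)
    print('t',o['t'],'pos',np.round(o['tool_pos'],4),'open',o['opening'],'F',np.round(o['ft_force'],1),'J',np.round(o['joints'],0))
    print('shift',np.round(R.T@(np.array(p)-o['tool_pos'])/.025,3),'turn',np.round(np.degrees(Ro.from_matrix(R.T@T).as_rotvec())/5,3))
go([float(x) for x in sys.argv[1:4]],float(sys.argv[4]))
E
python3 go.py 0.4675 -0.034 0.17 -127.4
```

```text
t 0.1 pos [ 0.2742 -0.5889  0.1994] open 0.08691439834220634 F [-0.  -0.1 -0.6] J [59. 19.  2. 84. -1. 77. -3.]
shift [ 16.379 -16.854   1.197] turn [-1.4000e-02  1.0000e-02  1.2473e+01]
```

>>> jog_arm([
  [[16.38,-16.85,1.2],[0,0,12.47],1],
  [[16.38,-16.85,1.2],[0,0,12.47],1],
  [[16.38,-16.85,1.2],[0,0,12.47],1],
  [[16.38,-16.85,1.2],[0,0,12.47],1],
  [[16.38,-16.85,1.2],[0,0,12.47],1],
  [[16.38,-16.85,1.2],[0,0,12.47],1],
  [[16.38,-16.85,1.2],[0,0,12.47],1],
  [[16.38,-16.85,1.2],[0,0,12.47],1],
  [[16.38,-16.85,1.2],[0,0,12.47],1],
  [[16.38,-16.85,1.2],[0,0,12.47],1],
  [[16.38,-16.85,1.2],[0,0,12.47],1],
  [[16.38,-16.85,1.2],[0,0,12.47],1],
  [[16.38,-16.85,1.2],[0,0,12.47],1],
  [[16.38,-16.85,1.2],[0,0,12.47],1],
  [[16.38,-16.85,1.2],[0,0,12.47],1],
  [[16.38,-16.85,1.2],[0,0,12.47],1],
], squeeze=20)

```text
t: 1.7
tool_pos: [0.4674, -0.0363, 0.1701]
orientation: [[0.793, -0.609, -0.0], [-0.609, -0.793, -0.0], [-0.0, 0.001, -1.0]]
ft_force: [0.3, -0.4, -0.8]
opening: 0.087
```

```bash
python3 go.py 0.4675 -0.034 0.067 -127.4; python3 -c "
from h import *
snap('b')"
```

```text
t 1.7 pos [ 0.4674 -0.0363  0.1701] open 0.08698239635423585 F [ 0.3 -0.4 -0.8] J [  23.    0.  -23.  109.    0.   70. -128.]
shift [-0.05  -0.078  4.123] turn [ 0.006  0.002 -0.027]
```

View pics/b_scene.png

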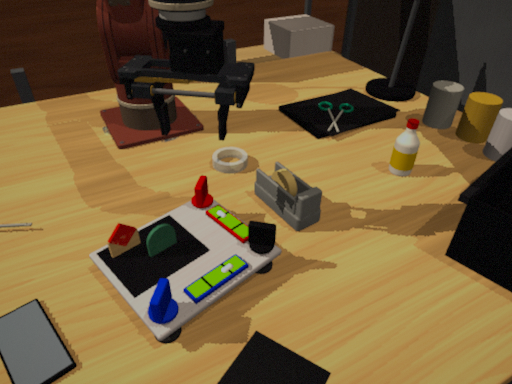

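Fingertips are at (165,133) and (222,133), hovering over the red knob at (203,192). I'll descend and close.

>>> jog_arm([
  [[0,0,1],[0,0,0],1],
  [[0,0,2],[0,0,0],1],
  [[0,0,3],[0,0,0],1],
  [[0,0,3.6],[0,0,0],1],
  [[0,0,4.1],[0,0,0],1],
  [[0,0,4.1],[0,0,0],1],
  [[0,0,4.1],[0,0,0],1],
])

```text
t: 2.5
tool_pos: [0.468, -0.0348, 0.0681]
orientation: [[0.794, -0.608, 0.0], [-0.608, -0.794, 0.0], [0.0, -0.0, -1.0]]
ft_force: [0.7, 0.1, -0.5]
opening: 0.0871
```

```bash
python3 go.py 0.4675 -0.034 0.067 -127.4; python3 -c "
from h import *
snap('c')
im=cv2.imread('pics/c_scene.png');cv2.imwrite('pics/c_crop.png',cv2.resize(im[60:320,80:300],None,fx=2.3,fy=2.3))"
```

```text
t 2.5 pos [ 0.468  -0.0348  0.0681] open 0.0870616584724718 F [ 0.7  0.1 -0.5] J [  22.    6.  -24.  116.    3.   58. -131.]
shift [-0.036 -0.011  0.045] turn [-0.003 -0.003 -0.003]
```

View pics/c_crop.png

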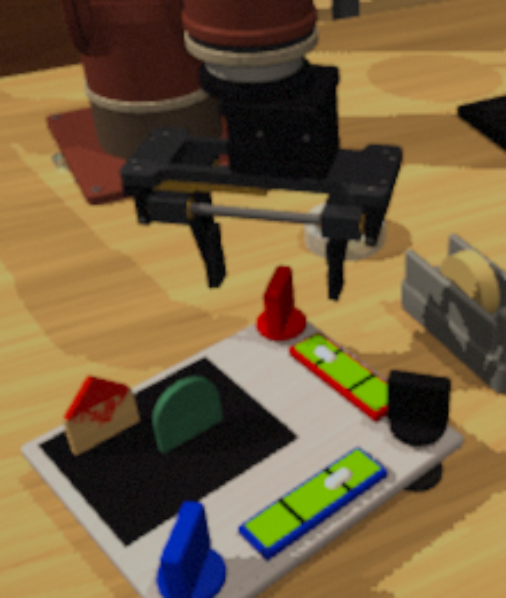

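```bash
python3 - <<'E'
from h import *
from k import cloud
o=ctrl.observe();p=np.array(o['tool_pos']);R=np.array(o['orientation'])
c=lambda q:np.round((q-np.array([80,60]))*2.3,0)
for s in(-.0435,-.055,0,.0435,.055):
    print(s,c(proj('scene',p+R[:,1]*s)),proj('top',p+R[:,1]*s))
print(c(proj('scene',[.4675,-.034,.056])),c(proj('scene',[.4675,-.034,.096])))
z=np.load('c_scene.npz');P=cloud('scene',z['d'])
for x,y in((215,283),(335,293),(213,265),(280,275),(280,300)):
    v=int(60+y/2.3);u=int(80+x/2.3);print((x,y),np.round(P[v-1:v+2,u],3).tolist())
im=cv2.imread('pics/c_top.png');cv2.imwrite('pics/c_cropt.png',cv2.resize(im[100:320,200:420],None,fx=2.7,fy=2.7))
E
```

```text
-0.0435 [331. 313.] [279.45019227 243.34582832]
-0.055 [345. 315.] [274.40558202 239.3062204 ]
0 [278. 308.] [298.61089608 258.68927944]
0.0435 [226. 303.] [317.8973602  274.13343654]
0.055 [212. 301.] [323.01725513 278.23333069]
[280. 319.] [276. 279.]
(215, 283) [[0.449, -0.078, 0.098], [0.449, -0.078, 0.096], [0.448, -0.078, 0.093]]
(335, 293) [[0.509, -0.003, 0.102], [0.508, -0.003, 0.099], [0.509, -0.003, 0.098]]
(213, 265) [[0.451, -0.078, 0.116], [0.449, -0.078, 0.113], [0.448, -0.078, 0.11]]
(280, 275) [[0.456, -0.027, 0.095], [0.462, -0.03, 0.097], [0.463, -0.03, 0.095]]
(280, 300) [[0.485, -0.039, 0.092], [0.485, -0.039, 0.09], [0.486, -0.04, 0.089]]
```

View pics/c_cropt.png

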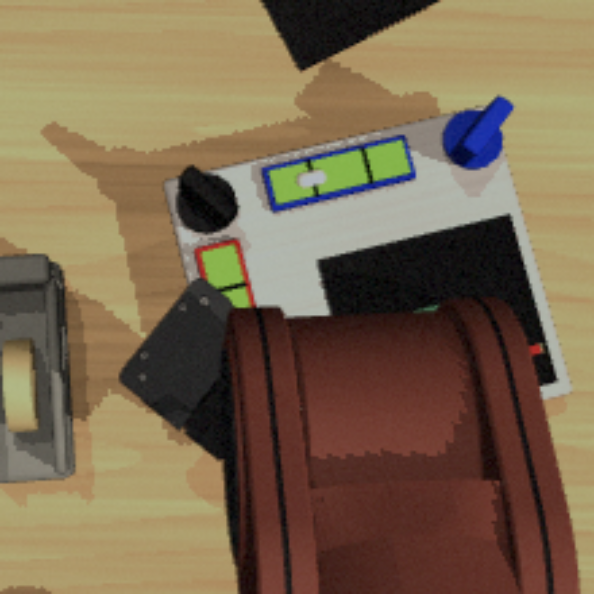

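```bash
python3 - <<'E'
from h import *
im=cv2.imread('pics/c_scene.png');cv2.imwrite('pics/c_z.png',cv2.resize(im[150:220,150:250],None,fx=7,fy=7,interpolation=cv2.INTER_NEAREST))
from k import cloud
z=np.load('c_scene.npz');P=cloud('scene',z['d'])
o=ctrl.observe();p=np.array(o['tool_pos']);R=np.array(o['orientation'])
L=(P-p)@R
m=(z['d']>0)&(abs(L[...,0])<.03)&(abs(L[...,1])<.065)&(abs(L[...,1])>.02)&(L[...,2]>-.06)&(P[...,2]>.062)
for s in(-1,1):
    q=m&(np.sign(L[...,1])==s);X=L[q];i=np.argsort(-X[:,2])[:8];print(s,len(X));print(np.round(X[i],4).tolist())
E
```

```text
-1 124
[[0.0107, -0.0487, -0.0206], [0.0113, -0.0507, -0.0212], [0.0099, -0.0449, -0.0217], [0.0108, -0.0433, -0.0222], [0.0106, -0.047, -0.0225], [0.0096, -0.045, -0.0237], [0.0055, -0.0514, -0.0238], [0.0129, -0.0494, -0.0245]]
1 169
[[0.0098, 0.0457, -0.0218], [-0.0031, 0.0442, -0.0219], [0.0068, 0.0447, -0.0221], [0.0115, 0.0526, -0.0222], [0.0109, 0.0471, -0.0224], [0.0116, 0.0506, -0.0225], [0.0013, 0.0446, -0.0227], [-0.0069, 0.0452, -0.0237]]
```

View pics/c_z.png

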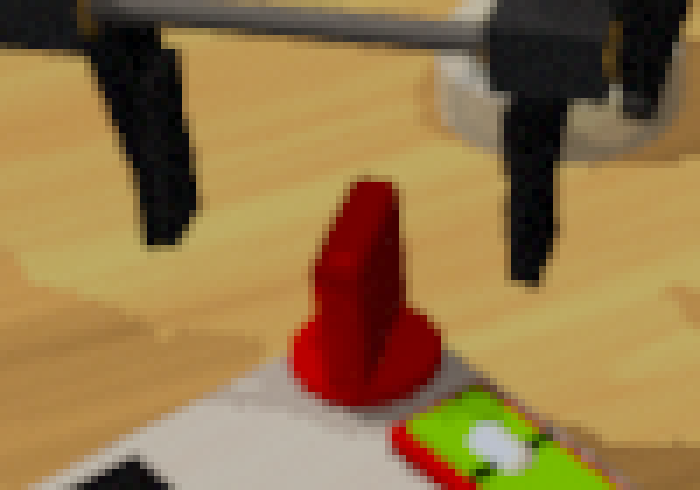

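Open fingertips appear about 21 mm above the reported TCP, probably because linkage fingers extend as they close. Closing at this height is safe either way, so I'll close and look.

>>> jog_arm([
  [[0,0,0],[0,0,0],0.35],
  [[0,0,0],[0,0,0],0.35],
  [[0,0,0],[0,0,0],0.35],
  [[0,0,0],[0,0,0],0.35],
  [[0,0,0],[0,0,0],0.35],
])

```text
t: 3.1
tool_pos: [0.4678, -0.0345, 0.0677]
orientation: [[0.795, -0.607, 0.0], [-0.607, -0.795, 0.0], [0.0, -0.0, -1.0]]
ft_force: [1.2, -0.4, 0.3]
opening: 0.0548
```

```bash
python3 go.py 0.4675 -0.034 0.067 -127.4; python3 -c "
from h import *
im,d=ctrl.camera('scene');cv2.imwrite('pics/d_z.png',cv2.resize(im[150:220,150:250,::-1],None,fx=7,fy=7,interpolation=cv2.INTER_NEAREST))"
```

```text
t 3.1 pos [ 0.4678 -0.0345  0.0677] open 0.05477647578270985 F [ 1.2 -0.4  0.3] J [  22.    6.  -24.  116.    3.   58. -131.]
shift [-0.021 -0.009  0.029] turn [-0.    -0.     0.003]
```

View pics/d_z.png

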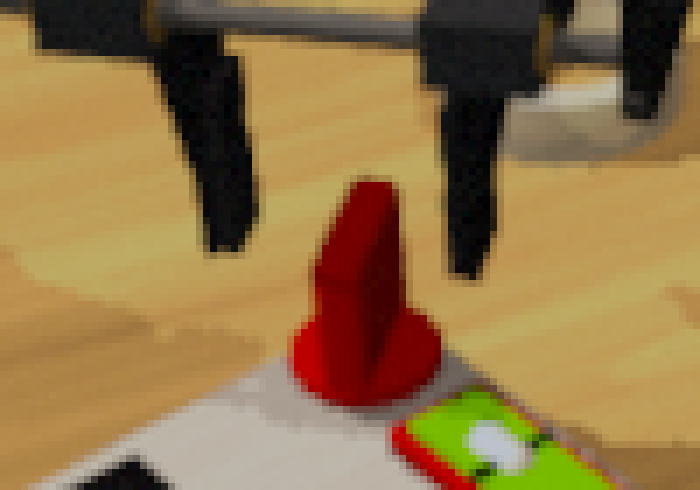

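The fingers just translate, so the picture and depth (bar top reads 96 mm, as stated) put the fingertips near z = 0.089. That is about 20 mm above the reported TCP, with no lateral error. I'll trust the vision and descend the missing 20 mm in small, force-watched steps.

>>> jog_arm([
  [[0,0,0.2],[0,0,0],0.5],
  [[0,0,0.4],[0,0,0],0.5],
  [[0,0,0.4],[0,0,0],0.5],
])

```text
t: 3.45
tool_pos: [0.4671, -0.0345, 0.0567]
orientation: [[0.795, -0.607, -0.002], [-0.607, -0.795, 0.0], [-0.001, 0.001, -1.0]]
ft_force: [-0.0, -0.1, -0.9]
opening: 0.0441
```

```bash
python3 -c "
from h import *
im,d=ctrl.camera('scene');cv2.imwrite('pics/e_z.png',cv2.resize(im[150:220,150:250,::-1],None,fx=7,fy=7,interpolation=cv2.INTER_NEAREST))
print(ctrl.observe()['ft_force'])"
```

```text
[-0.11400313  0.2518491   0.58783111]
```

View pics/e_z.png

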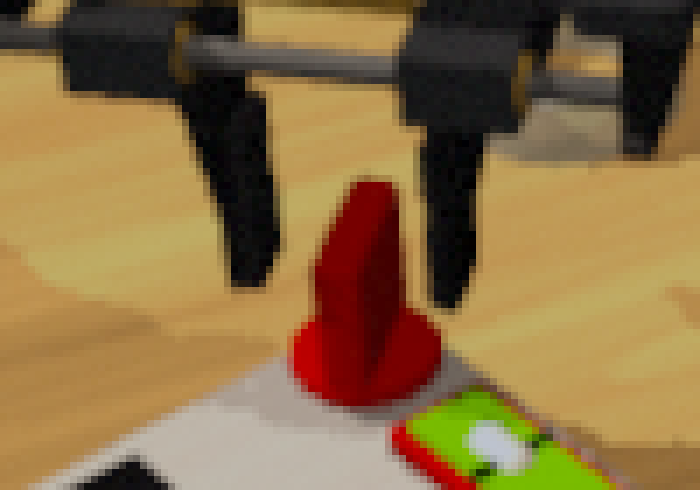

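Tips are at (250,285) and (450,305), straddling the bar with about 17 mm overlap and no force. I'll go 8 mm more, then close.

>>> jog_arm([
  [[0,0,0.2],[0,0,0],0.5],
  [[0,0,0.32],[0,0,0],0.5],
  [[0,0,0.32],[0,0,0],0.3],
  [[0,0,0.32],[0,0,0],0],
  [[0,0,0.32],[0,0,0],0],
  [[0,0,0.32],[0,0,0],0],
  [[0,0,0.32],[0,0,0],0],
  [[0,0,0.32],[0,0,0],0],
], squeeze=20)

```text
t: 4.3
tool_pos: [0.468, -0.0343, 0.0498]
orientation: [[0.795, -0.607, 0.0], [-0.607, -0.795, 0.0], [0.0, -0.0, -1.0]]
ft_force: [0.4, 0.9, -0.2]
opening: 0.0138
```

```bash
python3 -c "
from h import *
im,d=ctrl.camera('scene');cv2.imwrite('pics/f_z.png',cv2.resize(im[150:220,150:250,::-1],None,fx=7,fy=7,interpolation=cv2.INTER_NEAREST))
o=ctrl.observe();print(o['ft_force'],o['ft_torque'],o['opening'],o['joints'])"
```

```text
[ 1.06404284  0.90466825 -0.04176211] [ 0.29018753 -0.12101525  0.03663081] 0.014122933016002377 [  21.36908977    7.82445263  -23.88329271  117.32021184    3.82191447
   55.550124   -131.85485867]
```

View pics/f_z.png

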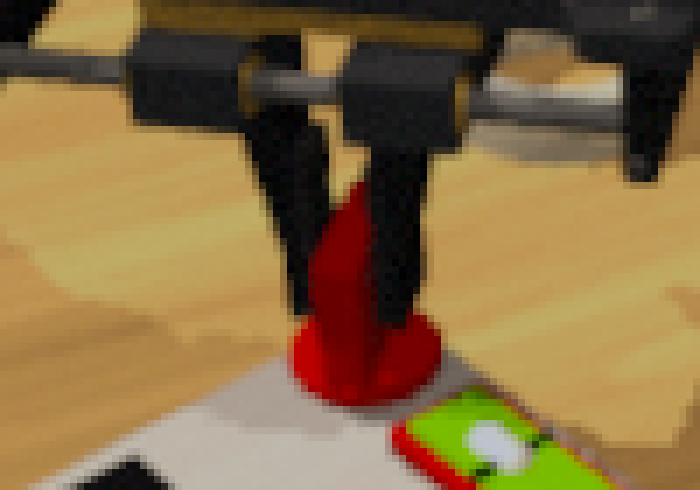

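The opening of 14 mm shows the bar is held well. I'll turn it counter-clockwise by about 67° (−13.4 units about tool z).

>>> jog_arm([
  [[0,0,0],[0,0,-0.5],0],
  [[0,0,0],[0,0,-1.5],0],
  [[0,0,0],[0,0,-2.5],0],
  [[0,0,0],[0,0,-3.5],0],
  [[0,0,0],[0,0,-4.5],0],
  [[0,0,0],[0,0,-5.5],0],
  [[0,0,0],[0,0,-6.5],0],
  [[0,0,0],[0,0,-7.5],0],
  [[0,0,0],[0,0,-8.5],0],
  [[0,0,0],[0,0,-9.5],0],
  [[0,0,0],[0,0,-10.5],0],
  [[0,0,0],[0,0,-11.5],0],
  [[0,0,0],[0,0,-12.5],0],
  [[0,0,0],[0,0,-13.2],0],
  [[0,0,0],[0,0,-13.4],0],
  [[0,0,0],[0,0,-13.4],0],
  [[0,0,0],[0,0,-13.4],0],
])

```text
t: 6.05
tool_pos: [0.4682, -0.032, 0.0498]
orientation: [[0.868, 0.496, 0.001], [0.496, -0.868, 0.003], [0.002, -0.002, -1.0]]
ft_force: [0.4, 9.2, -0.3]
opening: 0.0141
```

```bash
python3 -c "
from h import *
im,d=ctrl.camera('scene');cv2.imwrite('pics/g_z.png',cv2.resize(im[150:290,130:290,::-1],None,fx=4.2,fy=4.2,interpolation=cv2.INTER_CUBIC))
o=ctrl.observe();print(o['ft_force'],o['ft_torque'],o['opening'],o['joints'])"
```

```text
[0.86961606 8.86906985 1.42182303] [ 2.09210132 -0.20074205  0.08700096] 0.014121077894875078 [ 26.55967879   8.38199845 -29.59870415 117.08085227   4.82180323
  55.6654853  -65.77172508]
```

View pics/g_z.png

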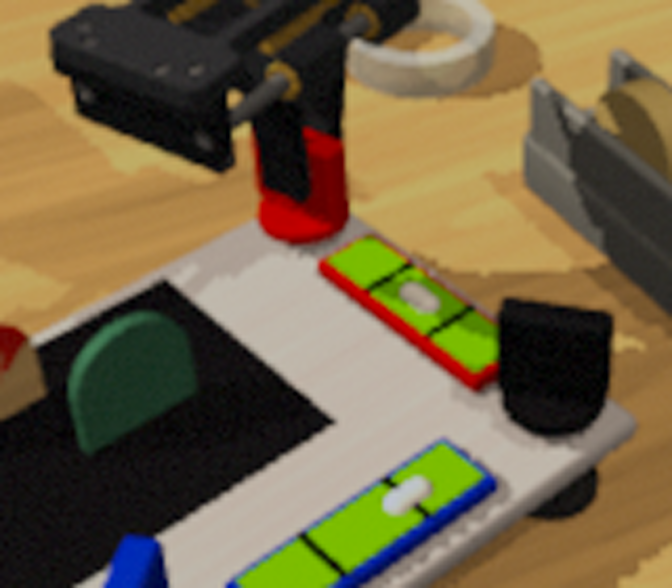

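The red bubble at (418,296) sits midway between the lines, which cross at about (390,278) and (450,318). I'll release and rise.

>>> jog_arm([
  [[0,0,0],[0,0,0],0.5],
  [[0,0,0],[0,0,0],0.5],
  [[0,0,0],[0,0,0],0.5],
  [[0,0,0],[0,0,0],0.5],
  [[0,0,-1],[0,0,0],0.5],
  [[0,0,-2.5],[0,0,0],0.5],
  [[0,0,-4],[0,0,0],0.5],
  [[0,0,-4],[0,0,0],0.7],
  [[0,0,-4],[0,0,0],0.7],
])

```text
t: 7.0
tool_pos: [0.4683, -0.0348, 0.1503]
orientation: [[0.87, 0.494, 0.002], [0.494, -0.87, -0.001], [0.001, 0.001, -1.0]]
ft_force: [-0.1, -0.2, -0.2]
opening: 0.0531
```

```bash
python3 go.py 0.6715 -0.1755 0.15 53.1;python3 go.py 0.6715 -0.1755 0.15 -126.9
```

```text
t 7.0 pos [ 0.4683 -0.0348  0.1503] open 0.05312880534961687 F [-0.1 -0.2 -0.2] J [ 28.   2. -29. 111.   1.  68. -62.]
shift [4.292 8.907 0.028] turn [ 2.3000e-02  7.0000e-03 -2.2703e+01]
t 7.0 pos [ 0.4683 -0.0348  0.1503] open 0.05312880534961687 F [-0.1 -0.2 -0.2] J [ 28.   2. -29. 111.   1.  68. -62.]
shift [4.292 8.907 0.028] turn [ 6.0000e-03 -2.1000e-02  1.3297e+01]
```

>>> jog_arm([
  [[1,2,0],[0,0,-1.5],0.7],
  [[2,4,0],[0,0,-3],0.7],
  [[3,6,0],[0,0,-4.5],0.7],
  [[4.29,8.91,0],[0,0,-6],0.7],
  [[4.29,8.91,0],[0,0,-7.5],0.7],
  [[4.29,8.91,0],[0,0,-9],0.7],
  [[4.29,8.91,0],[0,0,-10.5],0.7],
  [[4.29,8.91,0],[0,0,-12],0.7],
  [[4.29,8.91,0],[0,0,-13.5],0.7],
  [[4.29,8.91,0],[0,0,-15],0.7],
  [[4.29,8.91,0],[0,0,-16.5],0.7],
  [[4.29,8.91,0],[0,0,-18],0.7],
  [[4.29,8.91,0],[0,0,-19.5],0.7],
  [[4.29,8.91,0],[0,0,-21],0.7],
  [[4.29,8.91,0],[0,0,-22.2],0.7],
  [[4.29,8.91,0],[0,0,-22.7],0.7],
  [[4.29,8.91,0],[0,0,-22.7],0.7],
  [[4.29,8.91,0],[0,0,-22.7],0.7],
])

```text
t: 8.8
tool_pos: [0.6706, -0.175, 0.1483]
orientation: [[-0.799, 0.601, -0.002], [0.601, 0.799, 0.001], [0.002, -0.0, -1.0]]
ft_force: [-0.0, 0.0, 0.5]
opening: 0.061
```

```bash
python3 go.py 0.6715 -0.1755 0.049 53.1;python3 -c "
from h import *
snap('i')
im=cv2.imread('pics/i_scene.png');cv2.imwrite('pics/i_z.png',cv2.resize(im[150:340,80:290],None,fx=3.1,fy=3.1,interpolation=cv2.INTER_CUBIC))
"; python3 - <<'E'
from k import *
bars('i',{'red':(.467,-.034),'blue':(.667,-.174),'black':(.617,.009)})
E
```

```text
t 8.8 pos [ 0.6706 -0.175   0.1483] open 0.061007390346735024 F [-0.   0.   0.5] J [ 39.  32. -41.  79.  21.  77.  50.]
shift [-0.049  0.01   3.972] turn [-0.005 -0.021 -0.013]
top red 220 mean [ 0.4664 -0.0327  0.0954] rect [466.6 -32.9] [43.7 14.1] 30.6 pca -150.0 zmax 0.1002
top red 209 mean [ 0.4665 -0.033   0.096 ] rect [466.5 -33. ] [43.5 14. ] 30.6 pca -149.5 zmax 0.1002
top blue 211 mean [ 0.6682 -0.1738  0.0948] rect [ 669.3 -175.2] [14.1 43.3] 53.0 pca 143.0 zmax 0.0999
top blue 194 mean [ 0.6689 -0.1745  0.0957] rect [ 669.6 -175.4] [14.1 42.7] 53.0 pca 143.0 zmax 0.0999
top black 221 mean [0.62   0.0082 0.0946] rect [620.9   7.7] [43.7 14.6] 49.8 pca 49.1 zmax 0.1004
top black 200 mean [0.6207 0.0082 0.0957] rect [621.1   7.9] [43.1 14.6] 49.8 pca 49.2 zmax 0.1004
scene blue 439 mean [ 0.6757 -0.177   0.0923] rect [ 671.7 -176. ] [14.  44.4] 52.7 pca 141.4 zmax 0.0979
scene blue 333 mean [ 0.6742 -0.1769  0.0948] rect [ 671.6 -176.1] [13.9 44.4] 53.1 pca 142.7 zmax 0.0979
scene black 342 mean [0.6254 0.0054 0.0909] rect [622.8   7.1] [42.9 16. ] 47.0 pca 50.3 zmax 0.0973
scene black 223 mean [0.6243 0.0061 0.0942] rect [622.5   7.3] [42.9 15.6] 48.6 pca 49.6 zmax 0.0973
```

View pics/i_z.png

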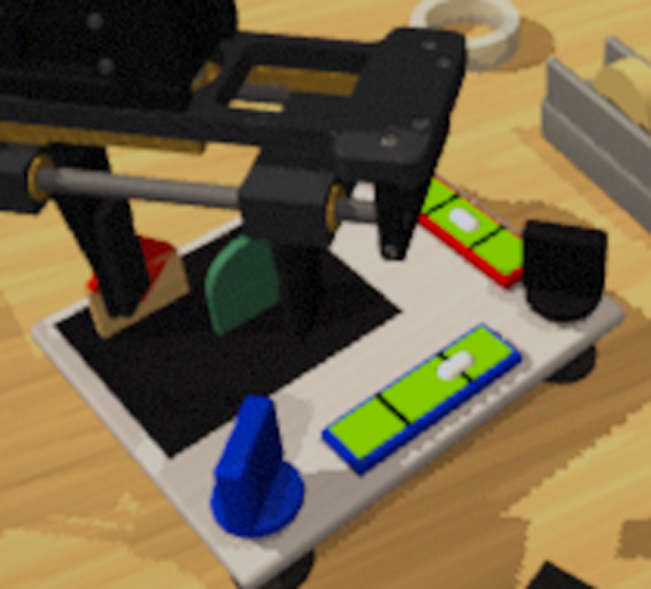

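View pics/i_top.png

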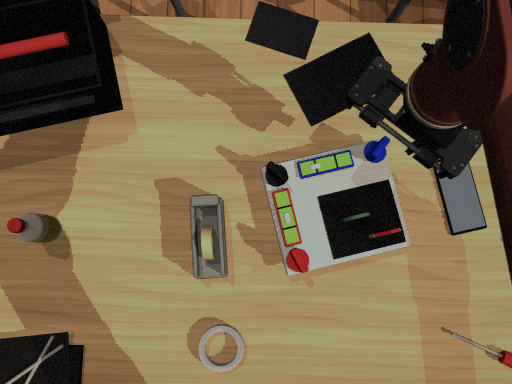

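```bash
python3 - <<'E'
from h import *
from k import cloud
z=np.load('i_scene.npz');P=cloud('scene',z['d'])
o=ctrl.observe();p=np.array(o['tool_pos']);R=np.array(o['orientation'])
L=(P-p)@R
m=(z['d']>0)&(abs(L[...,0])<.03)&(abs(L[...,1])<.055)&(abs(L[...,1])>.01)&(L[...,2]>-.06)&(P[...,2]>.105)
for s in(-1,1):
    q=m&(np.sign(L[...,1])==s);X=L[q];i=np.argsort(-X[:,2])[:6];print(s,len(X));print(np.round(X[i],4).tolist())
    X=X[X[:,2]<-.022];print('x',X[:,0].min(),X[:,0].max(),'inner y',abs(X[:,1]).min())
E
```

```text
-1 435
[[-0.0052, -0.0313, -0.0207], [-0.0094, -0.0357, -0.0208], [-0.0097, -0.0342, -0.0213], [-0.012, -0.0368, -0.0216], [0.0058, -0.0307, -0.0218], [0.0023, -0.0305, -0.0218]]
x -0.013266379158051922 0.009155228166515587 inner y 0.02969376802818193
1 305
[[-0.0097, 0.0332, -0.022], [-0.01, 0.0321, -0.0221], [-0.0112, 0.0362, -0.0224], [-0.0116, 0.0351, -0.0226], [-0.0106, 0.0312, -0.0226], [-0.009, 0.0331, -0.023]]
x -0.013723548560079762 0.010337100907441388 inner y 0.030021742077055904
```

The red bubble stays centred at (463,219), and the fingers are centred over blue with the same 21 mm tip offset. I'll descend to a reported z of about 0.049 and close.

>>> jog_arm([
  [[0,0,1],[0,0,0],0.6],
  [[0,0,2],[0,0,0],0.6],
  [[0,0,2.8],[0,0,0],0.6],
  [[0,0,3.4],[0,0,0],0.6],
  [[0,0,3.8],[0,0,0],0.6],
  [[0,0,4],[0,0,0],0.6],
  [[0,0,4],[0,0,0],0.4],
  [[0,0,4],[0,0,0],0],
  [[0,0,4],[0,0,0],0],
  [[0,0,4],[0,0,0],0],
  [[0,0,4],[0,0,0],0],
  [[0,0,4],[0,0,0],0],
  [[0,0,4],[0,0,0],0],
  [[0,0,4],[0,0,0],0],
], squeeze=20)

```text
t: 10.3
tool_pos: [0.6709, -0.1759, 0.0498]
orientation: [[-0.8, 0.601, -0.0], [0.601, 0.8, -0.001], [-0.0, -0.001, -1.0]]
ft_force: [-0.7, -3.7, 1.9]
opening: 0.0136
```

```bash
python3 -c "
from h import *
im,d=ctrl.camera('scene');cv2.imwrite('pics/j_z.png',cv2.resize(im[190:340,80:290,::-1],None,fx=3.1,fy=3.1,interpolation=cv2.INTER_CUBIC))
o=ctrl.observe();print(o['ft_force'],o['opening'],o['joints'])"
```

```text
[-2.49346056 -3.52049214  2.70800684] 0.013984699474930794 [ 38.41142267  35.94121031 -39.49636084  84.78764158  23.82135638
  67.82972785  48.3210935 ]
```

View pics/j_z.png

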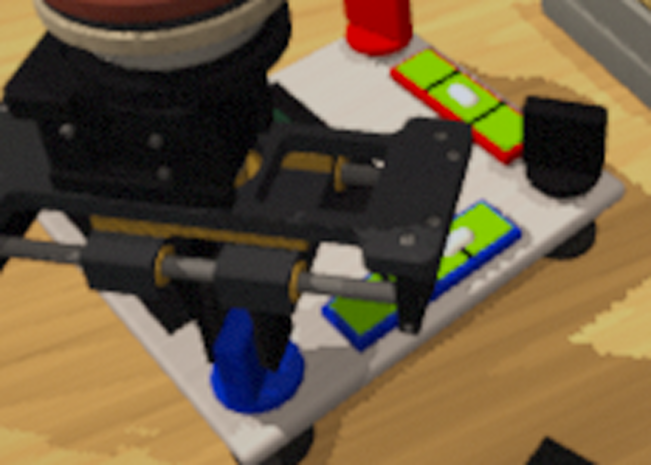

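Blue is gripped (14 mm opening). I'll turn it clockwise by 57° (+11.3 units).

>>> jog_arm([
  [[0,0,0],[0,0,0.5],0],
  [[0,0,0],[0,0,1.5],0],
  [[0,0,0],[0,0,2.5],0],
  [[0,0,0],[0,0,3.5],0],
  [[0,0,0],[0,0,4.5],0],
  [[0,0,0],[0,0,5.5],0],
  [[0,0,0],[0,0,6.5],0],
  [[0,0,0],[0,0,7.5],0],
  [[0,0,0],[0,0,8.5],0],
  [[0,0,0],[0,0,9.5],0],
  [[0,0,0],[0,0,10.5],0],
  [[0,0,0],[0,0,11.1],0],
  [[0,0,0],[0,0,11.3],0],
  [[0,0,0],[0,0,11.3],0],
  [[0,0,0],[0,0,11.3],0],
])

```text
t: 11.85
tool_pos: [0.6706, -0.1762, 0.0497]
orientation: [[0.06, 0.998, -0.001], [0.998, -0.06, -0.001], [-0.001, -0.001, -1.0]]
ft_force: [-3.5, -3.4, 3.5]
opening: 0.0139
```

```bash
python3 -c "
from h import *
snap('l')
im=cv2.imread('pics/l_scene.png');cv2.imwrite('pics/l_z.png',cv2.resize(im[170:340,80:290],None,fx=3.1,fy=3.1,interpolation=cv2.INTER_CUBIC))
im=cv2.imread('pics/l_top.png');cv2.imwrite('pics/l_zt.png',cv2.resize(im[135:285,255:415],None,fx=4,fy=4,interpolation=cv2.INTER_CUBIC))
o=ctrl.observe();print(o['ft_force'],o['opening'],o['joints'])"
```

```text
[-3.13692646 -4.28724444  3.87293736] 0.013503880518560685 [ 31.20431586  33.14579814 -28.46717939  85.22661934  16.66139111
  65.88575682  -3.61469009]
```

View pics/l_z.png

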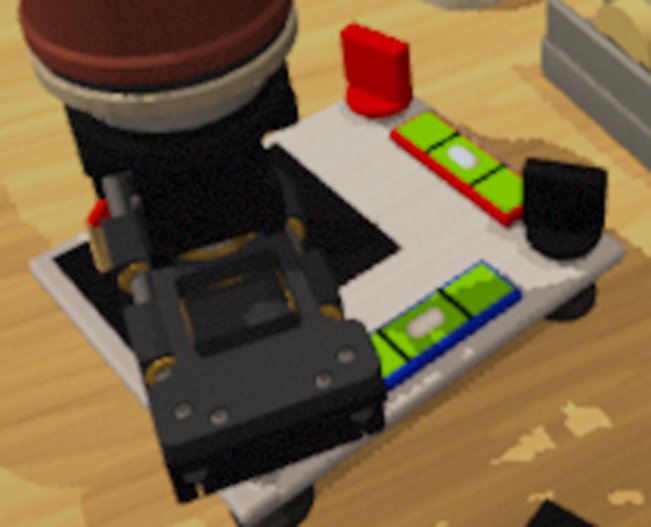

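View pics/l_zt.png

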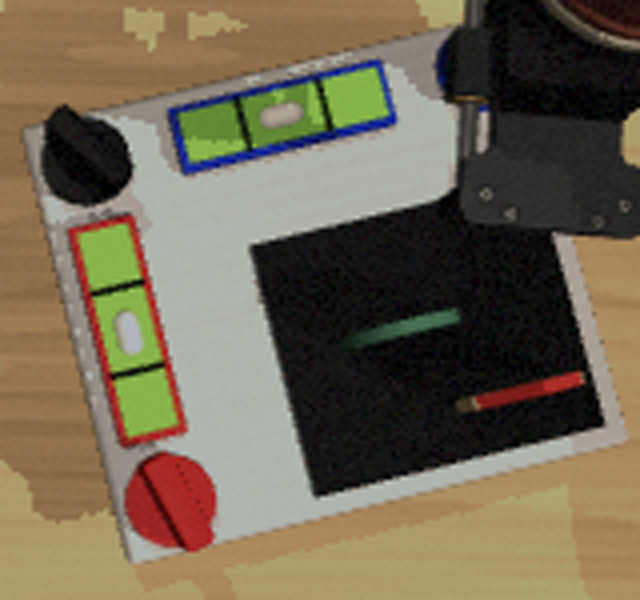

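Both are centred in the top crop: the red bubble is at (129,332) with lines at y≈288 and 371, and the blue is at (280,115) with lines at x≈240 and 325. I'll release and rise.

>>> jog_arm([
  [[0,0,0],[0,0,0],0.5],
  [[0,0,0],[0,0,0],0.5],
  [[0,0,0],[0,0,0],0.5],
  [[0,0,0],[0,0,0],0.5],
  [[0,0,-1],[0,0,0],0.5],
  [[0,0,-2.5],[0,0,0],0.5],
  [[0,0,-4],[0,0,0],0.5],
  [[0,0,-5],[0,0,0],0.5],
  [[0,0,-5],[0,0,0],0.5],
  [[0,0,-5],[0,0,0],0.5],
])

```text
t: 12.95
tool_pos: [0.6714, -0.1749, 0.1749]
orientation: [[0.059, 0.998, 0.001], [0.998, -0.059, -0.0], [-0.0, 0.001, -1.0]]
ft_force: [0.2, -0.4, -1.0]
opening: 0.0436
```

```bash
python3 -c "
from h import *
snap('n')
im=cv2.imread('pics/n_scene.png');cv2.imwrite('pics/n_z.png',cv2.resize(im[130:340,80:290],None,fx=2.8,fy=2.8,interpolation=cv2.INTER_CUBIC))
im=cv2.imread('pics/n_top.png');cv2.imwrite('pics/n_zt.png',cv2.resize(im[135:285,255:415],None,fx=4,fy=4,interpolation=cv2.INTER_CUBIC))
o=ctrl.observe();print(o['ft_force'],o['opening'],o['t'])
g=lambda x,y:(255+(x+.5)/4-.5,135+(y+.5)/4-.5)
for nm,b,c,k in(('red',(129,332),(127.5,330),(171,501)),('blue',(280,115),(283,117),(481,66))):
    B,C,A,k=[ray('top',g(*q),.056) for q in(b,c,(87,160),k)];e=(k-A)/np.linalg.norm(k-A);print(nm,(B-C)@e)
from k import bars
bars('n',{'black':(.617,.009)})"
```

```text
[-0.43216474 -0.40130639 -0.4400991 ] 0.04368607721446777 13.05
red 0.0010460662594986348
blue -0.0011167376773142748
top black 222 mean [0.62   0.0082 0.0945] rect [621.    7.7] [43.6 14.5] 48.8 pca 49.2 zmax 0.1
top black 199 mean [0.6207 0.0081 0.0956] rect [621.2   7.9] [43.1 14.4] 49.0 pca 49.1 zmax 0.1
scene black 338 mean [0.6254 0.0055 0.0909] rect [622.3   7.4] [43.2 15.9] 49.4 pca 50.6 zmax 0.0978
scene black 221 mean [0.6242 0.006  0.0942] rect [622.2   7.4] [43.1 15.6] 50.5 pca 50.0 zmax 0.0978
```

View pics/n_z.png

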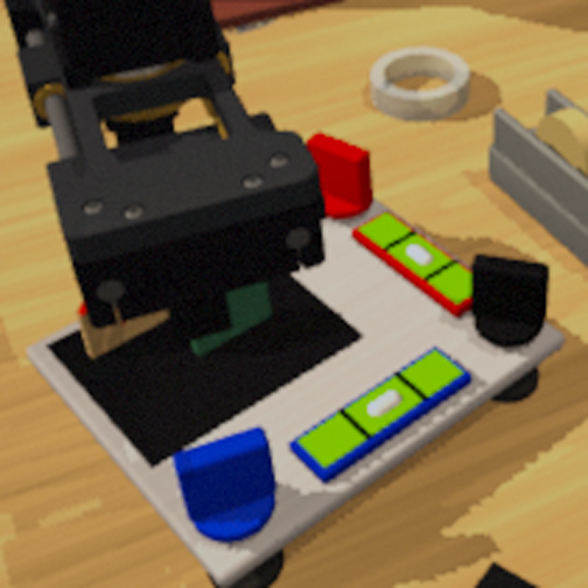

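View pics/n_zt.png

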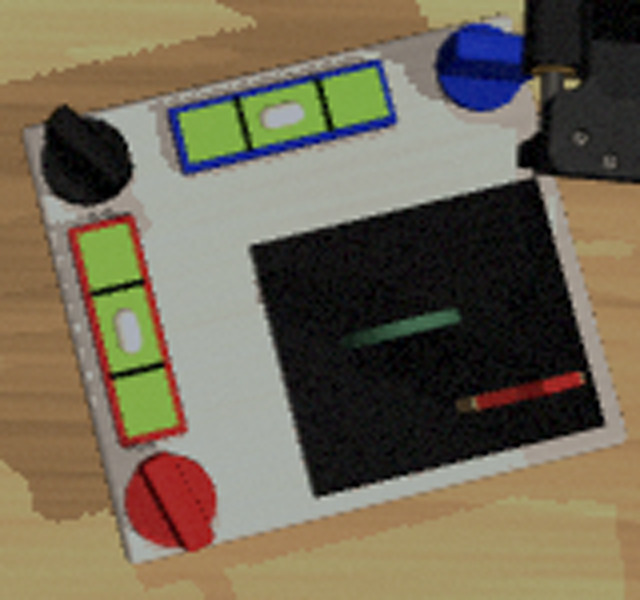

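Both views show the two bubbles centred between their lines, red at about (129,332) and blue at (280,115) in the top crop. The gripper is clear and the black knob has not moved, so I'll hand in.

```bash
python3 -c "
from h import *
print(ctrl.close_job())"
```

```text
the job is handed in; nothing more can be done
None
```

I turned the red knob about 67° counter-clockwise and the blue knob about 57° clockwise, let go, rose clear and handed the job in at about 13 s.

**Last checks:**
- **Bubbles:** from the top view, red is at about +1 mm and blue at about −1 mm. The scene camera agrees that both sit midway between their lines.
- **Black knob:** its bar angle is unchanged at about 49°, to within 1° of measurement scatter.
- **Contact:** the gripper was about 10 cm up with no contact force.

**One disagreement:** the cameras put the fingertips about 21 mm short of the reported TCP along the tool axis, with no sideways error. My first descent to the stated height was therefore too high. I lowered the arm a further 18 mm or so in small steps, watching the force, and used that height for both knobs. Both gripped at the expected 14 mm.

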